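# Set the jar in its holder and unscrew the cap

## Robot

A 6-joint arm with a two-finger parallel gripper is mounted at the origin on a cart in front of the work surface, level with it; the furniture and walls round the work are solid. World frame = base frame: x ahead of the robot, y to its left, z up, the work surface at z = 0. Lengths are in m, angles in rad, forces in N, time in s.
With the tool pointing down it reaches from about 0.275 to 0.725 m from the base axis. Payload 5.6 kg.
Tool frame: the origin (TCP) lies at the very end of the fingers, on their centre line; the grasp point (between the pads) lies 19 mm behind it (env.grip_depth is the distance from the TCP to the grasp point, in m); z points along the fingers, y is the line along which they close (so a half turn about z gives the same grasp; the last joint's range is limited). The gripper opens to 85 mm and grips with 20 to 120 N. Pads are 22 mm wide; open, the fingers measure 114 mm over their backs; the gripper's body (76 mm by 85 mm) begins 54 mm behind the grasp point. The pads swing forward as they close: fully open they stand 13 mm farther back than shut.
Start: joints at [-0.864, 0.255, 0.108, 0, -1.424, -0.285], TCP at [0.225, -0.502, 0.231] pointing down, gripper open.
Joint ranges: [-2.95, 2.95], [-1.21, 1.97], [-1.09, 1.5], [-2.87, 1.71], [-2.94, -0.07], [-3.05, 3.05]. Speed limits (rad/s): [2.57, 2.57, 3.14, 3.14, 3.14, 3.14].

## Interface

Orientations are given as a unit quaternion [x, y, z, w].
In Python, from cell import env, vision gives the robot as it stands. The module is installed in compiled form; this text tells all that it offers.
- The arm moves only by the tool send_rows, never from a script. Its argument "moves" is a list that holds one entry, the list of rows, each a list of 5 numbers: the shift along the tool's x, y, z in cm, then the turn about the tool's z in degrees, then the opening, from 0 (shut) to 1 (fully open). A call has 1 to 12 rows; each row is the pose to reach, as a shift and turn from the pose commanded when the call began, along the tool's axes at that moment; what a row does not reach only later rows make up. A row lasts 1/8 s, in which the tool goes at most 62.5 mm and 10.7 degrees, less where a joint would pass 70% of its speed; a pose out of reach is approached as far as the arm can. A call with a gripper value outside its range is refused whole. The fingers move at their own pace and stop on an object; "squeeze" is the grip in N (left out, the last holds). Time passes only in rows, so rows that repeat a pose let the fingers close. It gives the time, the measured TCP pose, the force, the opening and the grip force at its end, in the units of the state.
- env.get_obs(): the state, without advancing time (a new reading comes with each control period).
- vision.grab_frame(name): name is "scene" or "top" or "wrist"; returns a dict with "color" (420x560x3 uint8, red, green, blue), "camera_matrix" (3x3 intrinsics, pixels), "rvec" (rotation vector, rad) and "tvec" (3), from world to camera coordinates, as OpenCV has them. Camera axes: x right, y down, z forward; pixel columns grow to the right and rows downward; lengths in m; the calibration is good to about 2 mm. The wrist camera is an equidistant fisheye: a pixel r from the principal point sees the ray r / f radians off the axis. A picture is of the moment at which its call begins. There is no depth.
- env.close_job(): hands the job in; it is judged then, once.
The state is a dict: "clock": time; "joint_pos": joint angles; "joint_velocities": joint speeds; "joint_torque": joint torques, N m; "position": TCP position; "tool_rot": TCP orientation; "ft_force": force on the tool from outside, world axes, zero at the start; "wrist_torque": the same for the moment, N m; "finger_gap": opening from 0.0 (shut) to 1.0 (fully open); "grasp_force": force on a finger pad.
Only numpy, scipy, OpenCV 4.12 (cv2) and the standard library are available. Lean on these libraries where they do the work, as an engineer would, in place of code of your own. Each camera call takes 0.05 s, during which the arm holds its last target. There are 200 camera calls.

## Task

Get the jar ready to use: first set the empty square reducer cup fully down into the square well of the wooden holder, then stand the closed jar fully down inside the reducer cup, so that it cannot turn. Only then unscrew the tight cap (anticlockwise seen from above) until the thread lets go, lift it straight off and finish with the gripper still holding the cap level just above the open jar, about a finger's width clear of the mouth, with the jar and the cup still fully home. Keep the jar upright and leave the other things on the desk where they are.

Things in the scene. Friction and masses are not known exactly. Their poses are not given: they have to be found in the camera images.
- holder: Dark wooden block screwed to the desk, 112 x 112 x 36 mm, with a square well 68 x 68 mm, 30 mm deep, open at the top, centred, sides parallel to the block's; mouth chamfered 4 mm. Origin: centre of its underside, on the desk; x and y along its sides, z up.
- reducer: Loose grey square cup, 64 x 64 mm outside, 56 mm high (lowest 4 mm 60 mm wide), inside 54 x 54 mm, 50 mm deep, floor 6 mm thick, 0.25 kg. Fits the well with 2 mm to spare each side and then stands 26 mm out of it. Lies left or right of the robot, the jar on the other side. Origin: centre of its underside; x, y along its sides. Fully home: origin 6 mm above the holder's.
- jar: Loose white square jar with paper label band, body 50 x 50 mm, upright sides up to 72 mm (lowest 4 mm 46 mm wide), 0.32 kg. Fits the reducer cup with 2 mm to spare each side; its body then stands 22 mm out. Origin: centre of its underside; x, y along its sides. Fully home: origin 6 mm above the cup's. May be lifted by its body or its closed cap; left or right of the robot.
- cap: Loose round black ribbed screw cap on the jar, 50 mm across, 32 mm high, 90 g. Origin: centre of its lower edge plane, about 80 mm above the jar's origin when closed (cap top 112 mm); z up. It stays on the jar, pulled straight up, until unscrewed. See cap_thread.
- jar_mouth (a point): Centre of the jar's mouth, 104 mm above the jar's origin on its axis, hidden under the cap; the neck is 28 mm across, thread flange 40 mm. A rubber seal in the mouth rises up to 3 mm above this point and presses the closed cap up against the thread with about 12 N.
- tape_measure: Yellow tape measure, 33x80x61 mm, bystander.
- paint_pot_4: Round paint sample pot with white lid, 53 mm across, 61 mm high, bystander (not the jar).
- glue_stick: Upright glue stick, 27 mm across, 92 mm high, bystander.
- wood_sample_2: Flat wood sample, 48x110x13 mm, bystander.
- sticky_block: Block of sticky notes, 76x76x27 mm, bystander.
- eraser: Small eraser, 22x54x12 mm, bystander.
- mug: China mug, 92 mm high, bystander.
- cap_thread (a point): Point on the cap's axis, 14 mm above its lower edge, a good height to grip. Cap yaw against the jar's: at the start 0 to 0.2 rad, blocked clockwise; turned anticlockwise (from above) it rises about 2 mm and is free from 1.85 to 2.35 rad, with a stop at about 2.4: turn it about 2.0 rad in all (two grasps or more), then lift. Takes 0.2 to 0.4 N m.
Things that resemble listed ones, but are neither listed nor needed, are in the scene too. Leave any red look-alike of the reducer alone.

How it is judged:
On the way, in this order (a step that is already met when the one before it is completed fails the run):
1. the reducer cup sits fully down in the holder's well, still empty (horizontal distance between reducer and holder below 0.006 m and z of reducer in the frame of holder below 0.009 m and angle between reducer's own z axis and vertical below 0.08 rad and horizontal distance between jar and reducer above 0.03 m), for 0.2 s.
2. the closed jar stands fully down in the reducer cup in the well (horizontal distance between jar and reducer below 0.006 m and z of jar in the frame of reducer below 0.009 m and z of reducer in the frame of holder below 0.009 m and z of cap in the frame of jar below 0.0828 m), for 0.2 s.
3. the cap is off the thread, in the gripper, the jar still fully home (z of cap in the frame of jar above 0.098 m and contact force between the fingers and cap above 1 N and z of jar in the frame of reducer below 0.012 m), for 0.1 s.
At the end, for the whole second after the job is handed in: The gripper holds the cap still, level within 0.25 rad, its lower edge 4 to 50 mm above the jar's mouth and within 25 mm of its axis, not touching the jar; the upright jar is fully down in the reducer cup and the cup in the holder's well (within 3 mm, and 6 mm of centre) (contact force between the fingers and cap above 1 N and contact force between cap and jar below 0.1 N and z of cap in the frame of jar_mouth between 0.004 and 0.05 m and horizontal distance between cap and jar_mouth below 0.025 m and angle between cap's own z axis and vertical below 0.25 rad and linear speed of cap below 0.03 m/s and horizontal distance between jar and reducer below 0.006 m and z of jar in the frame of reducer below 0.009 m and angle between jar's own z axis and vertical below 0.1 rad and horizontal distance between reducer and holder below 0.006 m and z of reducer in the frame of holder below 0.009 m); the arm keeps its last pose, push and grip.
It fails at once if the cap comes off while the jar is not in the reducer cup (z of cap in the frame of jar above 0.098 m and horizontal distance between jar and reducer above 0.012 m).
It fails at once if the jar is tipped over (angle between jar's own z axis and vertical above 0.6 rad).
It fails at once if a bystander is pushed more than 30 mm (distance of any of tape_measure, paint_pot_4, glue_stick, wood_sample_2, sticky_block, eraser, mug from where it was at the start of the episode above 0.03 m).
It also fails if it takes over 72 s, if anything falls off the work surface, if the arm or the gripper's body presses on something with over 40 N, if the wrist force passes 120 N, or if a joint passes its speed limit or range.

## Working session

There is one attempt and no reset: what is moved stays moved. The work goes in short steps, Python scripts to look and compute and a tool call to move; the robot and the scene stay as the last step left them, time stands still between calls to the robot, and variables do not carry over. Pictures are saved under pics/ and viewed, at most 10 in all, crops included, and the job is handed in when it is done.

Besides the shell and the picture viewer there is one more tool, called after "Call:" by a JSON object that holds its "api" and its "payload", one argument or row to a line. send_rows: Moves the arm, as the interface text tells. Its arguments: {"type":"object","properties":{"moves":{"type":"array","items":{"type":"array","items":{"type":"array","items":{"type":"number"}}}},"squeeze":{"type":"number"}},"required":["moves"]}

```bash
mkdir -p pics; cat > h.py <<'E'
import numpy as np, cv2
from cell import env, vision
def grab(n):
    f=vision.grab_frame(n); f['R']=cv2.Rodrigues(np.array(f['rvec'],float))[0]; f['t']=np.array(f['tvec'],float).reshape(3); f['K']=np.array(f['camera_matrix'],float); f['n']=n; return f
def ray(f,u,v):
    K=f['K']; x=(u-K[0,2])/K[0,0]; y=(v-K[1,2])/K[1,1]
    if f['n']=='wrist':
        r=np.hypot(x,y); s=np.sin(r)/max(r,1e-9); d=np.array([x*s,y*s,np.cos(r)])
    else: d=np.array([x,y,1.])
    return -f['R'].T@f['t'], f['R'].T@d
def onz(f,u,v,z):
    c,d=ray(f,u,v); return c+d*(z-c[2])/d[2]
def proj(f,P):
    p=f['R']@np.array(P,float)+f['t']; K=f['K']
    if f['n']=='wrist':
        r=np.hypot(p[0],p[1]); th=np.arctan2(r,p[2]); q=p[:2]/max(r,1e-9)*th
    else: q=p[:2]/p[2]
    return K[0,0]*q[0]+K[0,2],K[1,1]*q[1]+K[1,2]
def save(f,n): cv2.imwrite('pics/'+n+'.png',f['color'][:,:,::-1])
E
python3 - <<'E'
from h import *
for n in ('top','scene'):
    f=grab(n); save(f,n+'0'); print(n,-f['R'].T@f['t'],f['R'][2])
o=env.get_obs(); print(o['position'],o['tool_rot'],o['clock'],o['ft_force'])
E
```

```text
top [0.30602653 0.11776744 1.52556523] [ 0.17880248 -0.04395759 -0.98290254]
scene [-0.18479965  0.7858733   0.84683267] [ 0.57736229 -0.57069024 -0.58392246]
[ 0.22507724 -0.50137715  0.2304772 ] [-2.09314448e-01  9.77848014e-01  8.27886448e-04 -1.94468610e-04] 0.1 [0.08281821 0.4548785  0.31318783]
```

View pics/top0.png

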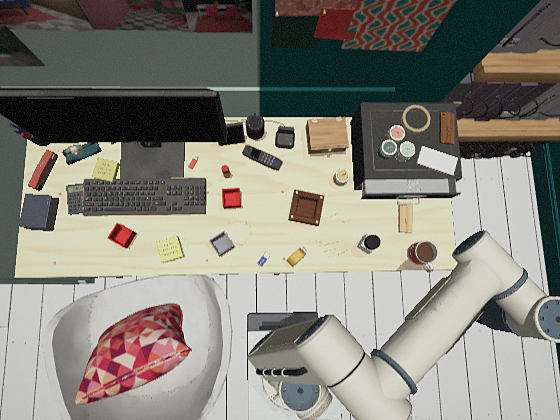

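View pics/scene0.png

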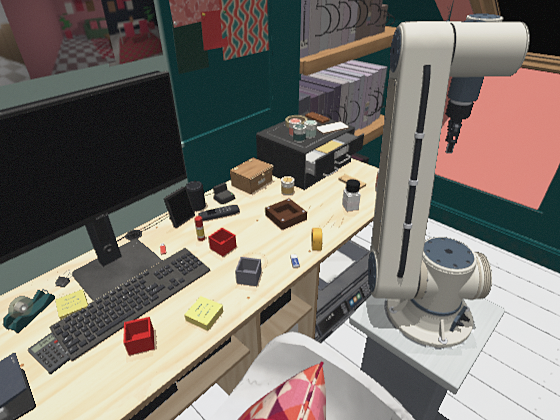

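Candidates: the cup is the grey square at top (222,244), with red look-alikes at (231,198) and (122,235). The jar is the white body with black cap at (370,242), scene (351,195). It could be confused with the paint pot (340,177), the dark cup (255,126) or the mug (421,253). The holder is the brown block at (306,207). One close crop to check.

```bash
python3 - <<'E'
from h import *
t=cv2.imread('pics/top0.png'); s=cv2.imread('pics/scene0.png')
def c(i,u,v,k=25): return cv2.resize(i[v-k:v+k,u-k:u+k],(300,300),interpolation=cv2.INTER_NEAREST)
cv2.imwrite('pics/crop.png',np.vstack([np.hstack([c(t,222,244),c(t,306,207)]),np.hstack([c(t,370,242),c(s,351,195)])]))
f=grab('top')
for n,u,v,z in [('cup',222,244,.056),('holder',306,207,.036),('jar',370,242,.112),('red1',231,198,.05),('pot',340,177,.06),('edge',300,273,0),('mug',421,253,.09),('eras',263,258,0.01),('tape',297,256,.06),('wood',405,217,.01),('sticky',171,248,.03)]: print(n,onz(f,u,v,z).round(3))
E
```

```text
cup [0.451 0.245 0.056]
holder [ 0.583 -0.056  0.036]
jar [ 0.445 -0.263  0.112]
red1 [0.616 0.214 0.05 ]
pot [ 0.688 -0.181  0.06 ]
edge [ 0.347 -0.031  0.   ]
mug [ 0.406 -0.445  0.09 ]
eras [0.403 0.102 0.01 ]
tape [ 0.405 -0.016  0.06 ]
wood [ 0.546 -0.427  0.01 ]
sticky [0.442 0.427 0.03 ]
```

View pics/crop.png

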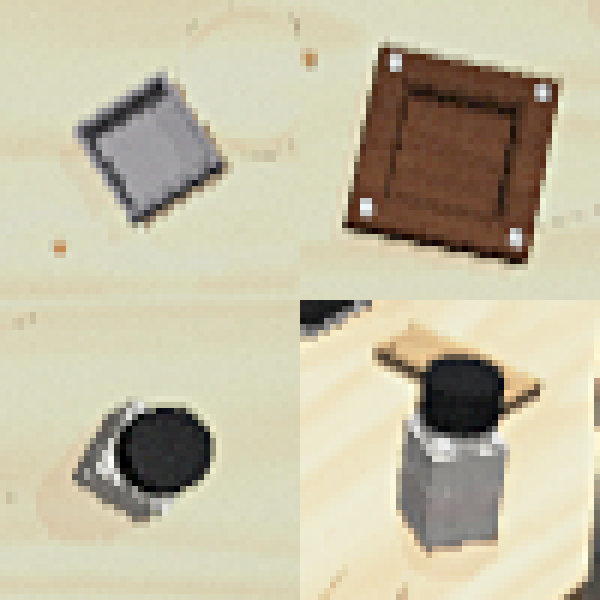

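The crop confirms the choice: grey open cup, brown holder with well, and grey-white square jar with a black cap, standing upright. I'll go over the jar first for an accurate wrist view.

Call:
{"api": "send_rows", "payload": {
  "moves": [
    [[-30,13,-4,0,1],[-30,13,-4,0,1],[-30,13,-4,0,1],[-30,13,-4,0,1],[-30,13,-4,0,1],[-30,13,-4,0,1],[-30,13,-4,0,1],[-30,13,-4,0,1]]
  ]
}}

```text
clock: 1.15
position: [0.4449, -0.261, 0.271]
tool_rot: [-0.209, 0.978, 0.0, -0.0]
ft_force: [0.6, 0.1, 0.0]
finger_gap: 1.003
grasp_force: 0.0
```

```bash
cat >> h.py <<'E'
from scipy.spatial.transform import Rotation as Ro
def plan(P,yaw=None,mod=180):
    """shift cm along tool axes, turn deg to reach P with closing (tool y) direction at yaw deg"""
    o=env.get_obs(); R=Ro.from_quat(o['tool_rot']).as_matrix()
    d=R.T@(np.array(P)-o['position'])*100; y=np.degrees(np.arctan2(R[1,1],R[0,1]))
    t=0 if yaw is None else -((yaw-y+mod/2)%mod-mod/2)
    print('now',np.round(o['position'],4),'yaw %.1f'%y,'shift',d.round(2),'turn %.1f'%t,'j6 %.2f'%o['joint_pos'][5],'t',o['clock'],'F',np.round(o['ft_force'],1),'gap %.3f g %.1f'%(o['finger_gap'],o['grasp_force']))
E
python3 - <<'E'
from h import *
print(env.grip_depth)
f=grab('wrist'); save(f,'w1'); print(-f['R'].T@f['t'],f['R'][2],f['K'][0])
plan((.445,-.263,.3)); print(proj(f,(.445,-.263,.112)))
E
```

```text
0.0187
[ 0.3724276  -0.29273472  0.41380762] [ 0.27823119  0.12489144 -0.95235998] [325.1922621    0.         281.80174815]
now [ 0.4448 -0.2612  0.2711] yaw 114.1 shift [ 0.05 -0.17 -2.89] turn 0.0 j6 -0.92 t 1.2 F [ 0.1 -0.5 -0.1] gap 1.000 g 0.0
(np.float64(279.08107144208094), np.float64(183.46236345054334))
```

View pics/w1.png

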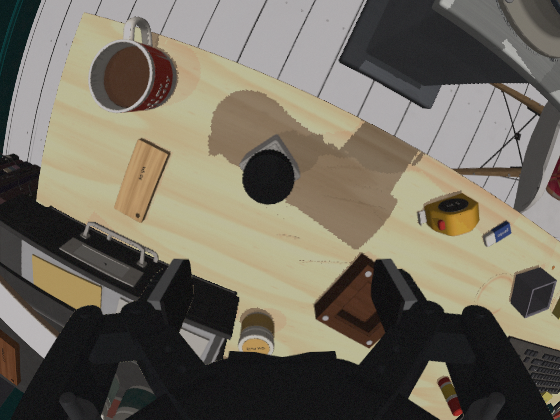

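Wrist view: cap at (269,176) with the jar's grey body showing behind it, corner at (277,136). Mug (128,75), wood sample (142,180), tape (448,213), eraser (497,233), holder (355,310) and cup (532,290) are also visible.

```bash
cat >> h.py <<'E'
def blob(f,mask,u,v):
    n,l,s,c=cv2.connectedComponentsWithStats(mask.astype(np.uint8)); 
    ys,xs=np.nonzero(l); 
    i=np.argmin((xs-u)**2+(ys-v)**2); m=(l==l[ys[i],xs[i]]).astype(np.uint8)
    return m,max(cv2.findContours(m,0,1)[0],key=cv2.contourArea)
def hsv(f): return cv2.cvtColor(f['color'],cv2.COLOR_RGB2HSV).astype(int)
def ground(f,c,z): return np.array([onz(f,float(p[0][0]),float(p[0][1]),z)[:2] for p in c],np.float32)
def square(f,c,z):
    g=ground(f,c,z)*1000; (cx,cy),wh,a=cv2.minAreaRect(g); return round(cx,1),round(cy,1),np.round(wh,1),round(a,1)
E
python3 - <<'E'
from h import *
f=grab('wrist'); H=hsv(f); h,s,v=H[...,0],H[...,1],H[...,2]
m,c=blob(f,(v<55),269,176)
g=ground(f,c,.112)*1000; print('cap',cv2.minEnclosingCircle(g),cv2.fitEllipse(g), cv2.boundingRect(c))
for (x,y) in [(260,150),(285,150),(277,140),(277,125),(250,165)]: print((x,y),H[y,x])
m,c=blob(f,(s<75)&((v>60)|(v<55)),285,150); print('jar',cv2.boundingRect(c)); 
a=cv2.approxPolyDP(cv2.convexHull(c),2.5,True); print(a[:,0].tolist()); print(np.round(ground(f,a,0)*1000).tolist())
m,c=blob(f,(h<14)&(s>90)&(v<130),355,330); print('holder',cv2.boundingRect(c))
f=grab('top'); H=hsv(f)
h,s,v=H[...,0],H[...,1],H[...,2]
m,c=blob(f,(v<130)&(h<15),306,190); print('holder top',cv2.boundingRect(c),square(f,c,.036))
m,c=blob(f,(s<60),222,244); print('cup top',cv2.boundingRect(c),square(f,c,.056))
E
```

```text
cap ((443.3821105957031, -275.3038024902344), 26.678701400756836) ((443.56439208984375, -275.0333251953125), (48.07950210571289, 52.90232849121094), 102.81104278564453) (243, 150, 52, 54)
(260, 150) [ 17  14 126]
(285, 150) [18 16 81]
(277, 140) [10 18 86]
(277, 125) [ 16  82 134]
(250, 165) [108  61  21]
jar (0, 0, 560, 420)
[[559, 0], [559, 410], [553, 419], [11, 419], [0, 406], [0, 152], [20, 53], [41, 0]]
[[-20.0, 41.0], [795.0, 955.0], [844.0, 985.0], [1635.0, -790.0], [1575.0, -829.0], [609.0, -718.0], [437.0, -718.0], [347.0, -711.0]]
holder (315, 254, 70, 94)
holder top (289, 190, 35, 36) (581.9, -56.6, array([111.4, 113.5]), 77.8)
cup top (0, 0, 560, 420) (639.1, 28.2, array([2147.1, 1529.4]), 88.2)
```

```bash
python3 - <<'E'
from h import *
def win(m,x0,x1,y0,y1):
    w=np.zeros_like(m,bool); w[y0:y1,x0:x1]=True; return m&w
def poly(f,c,z,e=2.):
    a=cv2.approxPolyDP(cv2.convexHull(c),e,True); print(a[:,0].tolist()); g=ground(f,a,z)*1000; print(g.round().tolist()); d=np.roll(g,-1,0)-g; print('edges',[(int(np.hypot(*x)),round(float(np.degrees(np.arctan2(x[1],x[0])))%90,1)) for x in d])
f=grab('wrist'); H=hsv(f); h,s,v=H[...,0],H[...,1],H[...,2]
m,c=blob(f,win((s<50)|(v<55),225,315,115,215),269,160); print('jar',cv2.boundingRect(c)); poly(f,c,0)
m,c=blob(f,win((s<60),505,560,262,330),532,290); print('cup w',cv2.boundingRect(c)); 
f=grab('top'); H=hsv(f); h,s,v=H[...,0],H[...,1],H[...,2]
m,c=blob(f,win(s<50,205,240,225,262),222,244); print('cup top',cv2.boundingRect(c),square(f,c,.04),square(f,c,.056)); poly(f,c,.04)
m,c=blob(f,win((s<50)|(v<55),352,390,225,262),370,242); print('jar top',cv2.boundingRect(c)); poly(f,c,0)
m,c=blob(f,win((v<55),352,390,225,262),370,242); g=ground(f,c,.112)*1000; print(cv2.minEnclosingCircle(g))
E
```

```text
jar (237, 134, 64, 81)
[[276, 134], [298, 166], [300, 175], [296, 214], [283, 214], [237, 194], [239, 164], [242, 159]]
[[414.0, -282.0], [441.0, -239.0], [450.0, -232.0], [502.0, -214.0], [509.0, -230.0], [508.0, -298.0], [469.0, -311.0], [462.0, -309.0]]
edges [(50, 58.3), (12, 37.0), (54, 19.3), (17, 24.0), (67, 89.4), (40, 18.3), (7, 82.0), (54, 60.1)]
cup w (505, 262, 55, 68)
cup top (205, 225, 35, 37) (456.6, 247.1, array([120.7, 129. ]), 89.8) (455.0, 245.7, array([119.4, 127.6]), 89.8)
[[239, 225], [239, 261], [205, 261], [205, 225]]
[[520.0, 187.0], [392.0, 187.0], [394.0, 306.0], [521.0, 307.0]]
edges [(127, 89.8), (118, 89.0), (127, 0.6), (120, 89.2)]
jar top (352, 225, 38, 37)
[[389, 226], [389, 246], [378, 261], [352, 261], [352, 225]]
[[514.0, -368.0], [440.0, -363.0], [386.0, -318.0], [387.0, -223.0], [520.0, -229.0]]
edges [(74, 86.1), (70, 50.6), (95, 89.0), (132, 87.0), (138, 87.7)]
((461.41680908203125, -307.32183837890625), 37.23836135864258)
```

Call:
{"api": "send_rows", "payload": {
  "moves": [
    [[-22.5,12.4,3,0,1],[-22.5,12.4,3,0,1],[-22.5,12.4,3,0,1],[-22.5,12.4,3,0,1],[-22.5,12.4,3,0,1],[-22.5,12.4,3,0,1],[-22.5,12.4,3,0,1]]
  ]
}}

```text
clock: 2.28
position: [0.5998, -0.0564, 0.242]
tool_rot: [-0.209, 0.978, -0.0, 0.0]
ft_force: [0.2, -0.2, 0.1]
finger_gap: 1.002
grasp_force: 0.0
```

```bash
python3 - <<'E'
from h import *
f=grab('wrist'); save(f,'w2'); plan((.451,.245,.2),119)
print(proj(f,(.583,-.056,.036)))
E
```

```text
now [ 0.5997 -0.0565  0.2421] yaw 114.1 shift [ 1.29 33.59  4.19] turn -4.9 j6 -1.32 t 2.325 F [ 0.4 -0.2  0. ] gap 0.996 g 0.0
(np.float64(287.86879961514484), np.float64(159.5779361379694))
```

View pics/w2.png

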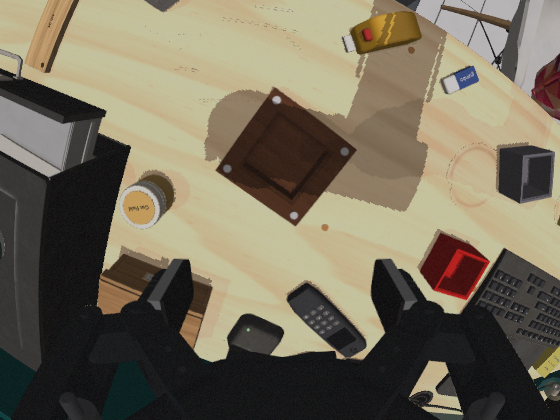

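Wrist view: the holder is clear, with screws at (276,100), (344,152), (293,215) and (227,169). The cup is at (525,172) and a red look-alike at (455,265).

```bash
python3 - <<'E'
from h import *
f=grab('wrist'); H=hsv(f); h,s,v=H[...,0],H[...,1],H[...,2]
P=[]
for (u,w) in [(276,100),(344,152),(293,215),(227,169)]:
    a=(s[w-6:w+7,u-6:u+7]<80)&(v[w-6:w+7,u-6:u+7]>70); y,x=np.nonzero(a); p=(u-6+x.mean(),w-6+y.mean()); P.append(onz(f,*p,.037)[:2]*1000)
P=np.array(P); print(P.round(1),'c',P.mean(0),'diag mids',(P[0]+P[2])/2,(P[1]+P[3])/2)
d=np.roll(P,-1,0)-P; print(np.hypot(*d.T).round(1),(np.degrees(np.arctan2(d[:,1],d[:,0]))%90).round(1))
k=np.zeros(h.shape,bool); k[80:235,205:365]=1
E
```

```text
[[ 528.8  -93.8]
 [ 548.6   -3.8]
 [ 638.9  -23.6]
 [ 618.8 -113.7]] c [583.7851215  -58.71110847] diag mids [583.83988131 -58.68969323] [583.73036169 -58.7325237 ]
[92.2 92.4 92.3 92.2] [77.6 77.6 77.5 77.5]
```

Call:
{"api": "send_rows", "payload": {
  "moves": [
    [[1.3,33.6,3,-5,1],[1.3,33.6,3,-5,1],[1.3,33.6,3,-5,1],[1.3,33.6,3,-5,1],[1.3,33.6,3,-5,1],[1.3,33.6,3,-5,1],[1.3,33.6,3,-5,1],[1.3,33.6,3,-5,1]]
  ]
}}

```text
clock: 3.38
position: [0.4511, 0.2452, 0.2118]
tool_rot: [-0.251, 0.968, 0.0, 0.0]
ft_force: [-0.2, -0.7, -0.2]
finger_gap: 1.001
grasp_force: 0.0
```

```bash
python3 - <<'E'
from h import *
f=grab('wrist'); save(f,'w3'); plan((.451,.245,.1),119)
print(proj(f,(.451,.245,.056)))
H=hsv(f); s=H[...,1]
for p in [(280,150),(260,180),(280,200),(300,180),(280,100)]: print(p,H[p[1],p[0]])
E
```

```text
now [0.4513 0.245  0.2117] yaw 119.1 shift [3.000e-02 1.000e-02 1.117e+01] turn 0.1 j6 -1.87 t 3.425 F [ 0.6 -0.5  0.1] gap 1.001 g 0.0
(np.float64(280.8278743015146), np.float64(184.54018808883774))
(280, 150) [120  12  41]
(260, 180) [160  13  58]
(280, 200) [143  16  62]
(300, 180) [132  12 108]
(280, 100) [ 17  83 123]
```

View pics/w3.png

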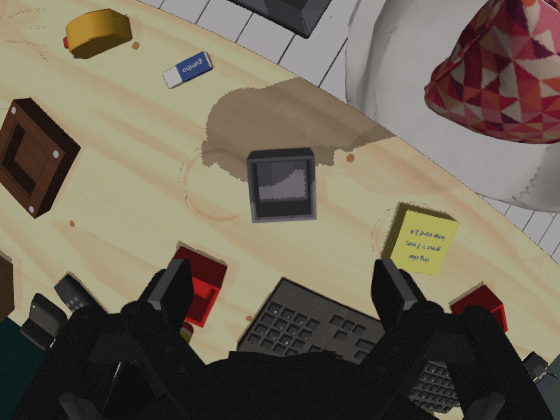

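Wrist view: the cup outline spans (247–316, 148–222), nearly aligned with the tool. The rim's lower edge is at row ~221, and the near outer wall shows at rows 148–160. Next, fitting the rim edges.

```bash
cat >> h.py <<'E'
def win(m,x0,x1,y0,y1):
    w=np.zeros_like(m,bool); w[y0:y1,x0:x1]=True; return m&w
E
python3 - <<'E'
from h import *
f=grab('wrist'); H=hsv(f); s=H[...,1]
m,c=blob(f,win(s<50,235,330,135,235),281,150); print(cv2.boundingRect(c))
o=env.get_obs(); R=Ro.from_quat(o['tool_rot']).as_matrix(); p0=o['position']
m=cv2.morphologyEx(m,cv2.MORPH_CLOSE,np.ones((9,9)))
def tool(u,v,z): return (R.T@(onz(f,u,v,z)-p0))[:2]*1000
L=[];Rr=[];B=[];T=[]
for y in range(172,212,3):
    x=np.nonzero(m[y])[0]; L.append(tool(x[0]-.5,y,.056)); Rr.append(tool(x[-1]+.5,y,.056))
for x in range(256,310,3):
    y=np.nonzero(m[:,x])[0]; B.append(tool(x,y[-1]+.5,.056)); T.append(tool(x,y[0]-.5,0.0))
for n,a,k in (('L',L,0),('R',Rr,0),('B',B,1),('Tbase',T,1)):
    a=np.array(a); q=np.polyfit(a[:,k],a[:,1-k],1); print(n,'slope deg %.2f'%np.degrees(np.arctan(q[0])),'at0 %.1f'%np.median(a[:,1-k]),'mid',np.median(a[:,k]).round(1))
E
```

```text
(235, 148, 83, 77)
L slope deg -4.22 at0 -44.2 mid -6.5
R slope deg -3.27 at0 33.2 mid -6.5
B slope deg 0.96 at0 -38.3 mid 0.5
Tbase slope deg 3.34 at0 26.6 mid 0.5
```

```bash
python3 - <<'E'
from h import *
f=grab('wrist'); H=hsv(f); s=H[...,1]
o=env.get_obs(); R=Ro.from_quat(o['tool_rot']).as_matrix(); p0=o['position']
def tool(u,v,z): return (R.T@(onz(f,u,v,z)-p0))[:2]*1000
for th in (25,35,45):
    m,c=blob(f,win(s<th,240,330,138,235),281,150); m=cv2.morphologyEx(m,cv2.MORPH_CLOSE,np.ones((5,5)))
    L=[];Rr=[];B=[];T=[]
    for y in range(175,212,2):
        x=np.nonzero(m[y])[0]; L.append(tool(x[0]-.5,y,.056)); Rr.append(tool(x[-1]+.5,y,.056))
    for x in range(258,308,2):
        y=np.nonzero(m[:,x])[0]; B.append(tool(x,y[-1]+.5,.056)); T.append(tool(x,y[0]-.5,0.0))
    print(th,cv2.boundingRect(c))
    for n,a,k in (('L',L,0),('R',Rr,0),('B',B,1),('T',T,1)):
        a=np.array(a); q=np.polyfit(a[:,k],a[:,1-k],1); print(n,'%.2f'%np.degrees(np.arctan(q[0])),'%.1f'%np.median(a[:,1-k]),end='; ')
E
```

```text
25 (247, 148, 70, 75)
L -3.20 -30.3; R -3.61 33.1; B 3.18 -37.2; T 3.37 26.5; 35 (247, 148, 70, 75)
L -3.04 -30.6; R -4.65 33.1; B 3.07 -37.2; T 3.49 26.5; 45 (240, 148, 78, 75)
L -5.74 -31.2; R -3.89 33.1; B 3.00 -37.2; T 3.55 26.5;
```

Call:
{"api": "send_rows", "payload": {
  "moves": [
    [[-0.5,0.15,6,-3.3,1],[-0.5,0.15,12,-3.3,1],[-0.5,0.15,16,-3.3,1],[-0.5,0.15,18,-3.3,1],[-0.5,0.15,18,-3.3,1],[-0.5,0.15,18,-3.3,1],[-0.5,0.15,18,-3.3,0.5],[-0.5,0.15,18,-3.3,0.5],[-0.5,0.15,18,-3.3,0.5],[-0.5,0.15,18,-3.3,0.5]]
  ],
  "squeeze": 40
}}

```text
clock: 4.78
position: [0.4554, 0.2502, 0.0329]
tool_rot: [-0.28, 0.96, 0.0, 0.001]
ft_force: [0.1, -0.8, 6.0]
finger_gap: 0.735
grasp_force: 46.1
```

Call:
{"api": "send_rows", "payload": {
  "moves": [
    [[0,0,-4,0,0.5],[0,0,-9,0,0.5],[0,0,-12,-5,0.5],[0,0,-12,-15,0.5],[0,0,-12,-25,0.5],[0,0,-12,-35,0.5],[0,0,-12,-45,0.5],[0,0,-12,-45,0.5],[0,0,-12,-45,0.5]]
  ]
}}

```text
clock: 5.9
position: [0.4542, 0.2499, 0.1512]
tool_rot: [-0.624, 0.781, 0.0, -0.0]
ft_force: [0.2, -0.8, -1.6]
finger_gap: 0.739
grasp_force: 45.9
```

```bash
python3 - <<'E'
from h import *
plan((.5838,-.0587,.15),167.5)
f=grab('wrist'); save(f,'w4')
E
```

```text
now [0.4542 0.2499 0.1512] yaw 167.3 shift [ 27.24 -19.44   0.11] turn -0.2 j6 -1.03 t 5.9 F [ 0.2 -0.8 -1.6] gap 0.739 g 45.9
```

View pics/w4.png

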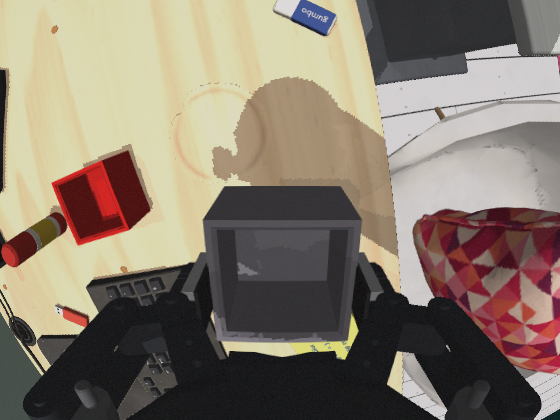

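The cup is held square: rim outer edge from row ~222 (near) to ~341 (far), columns 203–362. Next, its offset along tool x.

```bash
python3 - <<'E'
from h import *
f=grab('wrist'); o=env.get_obs(); R=Ro.from_quat(o['tool_rot']).as_matrix(); p0=o['position']
g=cv2.cvtColor(f['color'],cv2.COLOR_RGB2GRAY).astype(int)
print(g[210:232,283],g[330:348,283])
z=p0[2]-.0325+.056
for u,v in [(283,219),(283,222),(283,340),(283,342),(203,225),(361,225)]: print(u,v,(R.T@(onz(f,u,v,z)-p0)*1000).round(1))
E
```

```text
[50 53 54 53 51 51 51 52 52 54 75 83 82 84 83 83 83 71 66 68 79 82] [ 52  51  62  72  70  71  71  71 110 117 115 116 154 210 212 212 213 211]
283 219 [ 32.8   1.8 -23.5]
283 222 [ 31.5   1.8 -23.5]
283 340 [-29.7   1.9 -23.5]
283 342 [-31.1   1.9 -23.5]
203 225 [ 30.1 -30.4 -23.5]
361 225 [ 30.1  33.3 -23.5]
```

Call:
{"api": "send_rows", "payload": {
  "moves": [
    [[27.2,-19.4,0,0,0.5],[27.2,-19.4,0,0,0.5],[27.2,-19.4,0,0,0.5],[27.2,-19.4,0,0,0.5],[27.2,-19.4,0,0,0.5],[27.2,-19.4,0,0,0.5],[27.2,-19.4,0,0,0.5],[27.2,-19.4,3,0,0.5],[27.2,-19.4,3,0,0.5]]
  ]
}}

```text
clock: 7.12
position: [0.5826, -0.0569, 0.119]
tool_rot: [-0.626, 0.78, 0.002, -0.002]
ft_force: [-0.0, 0.2, -2.6]
finger_gap: 0.739
grasp_force: 45.9
```

```bash
python3 - <<'E'
from h import *
plan((.5838,-.0587,.08),167.5)
E
```

```text
now [ 0.5826 -0.0569  0.119 ] yaw 167.5 shift [ 0.14 -0.18  3.9 ] turn -0.0 j6 -0.39 t 7.125 F [-0.   0.2 -2.6] gap 0.739 g 45.9
```

Call:
{"api": "send_rows", "payload": {
  "moves": [
    [[0.1,-0.2,2,0,0.5],[0.1,-0.2,4,0,0.5],[0.1,-0.2,4.8,0,0.5],[0.1,-0.2,5.4,0,0.5],[0.1,-0.2,5.8,0,0.5],[0.1,-0.2,6.2,0,0.5]]
  ]
}}

```text
clock: 7.88
position: [0.5868, -0.0591, 0.0597]
tool_rot: [-0.626, 0.78, -0.0, 0.0]
ft_force: [1.0, 0.2, -1.9]
finger_gap: 0.735
grasp_force: 46.0
```

Call:
{"api": "send_rows", "payload": {
  "moves": [
    [[0,0,0.4,0,0.5],[0,0,0.8,0,0.5],[0,0,1.2,0,0.5],[0,0,1.6,0,0.5],[0,0,1.8,0,0.5],[0,0,1.8,0,0.5]]
  ]
}}

```text
clock: 8.62
position: [0.5864, -0.0592, 0.0411]
tool_rot: [-0.626, 0.78, 0.0, -0.0]
ft_force: [0.6, -0.1, -2.3]
finger_gap: 0.737
grasp_force: 46.0
```

Call:
{"api": "send_rows", "payload": {
  "moves": [
    [[0,0,0.2,0,0.5],[0,0,0.3,0,0.5],[0,0,0.3,0,0.5]]
  ]
}}

```text
clock: 9.0
position: [0.5866, -0.0592, 0.0389]
tool_rot: [-0.626, 0.78, -0.0, 0.0]
ft_force: [-1.6, 0.3, 4.4]
finger_gap: 0.735
grasp_force: 46.7
```

Call:
{"api": "send_rows", "payload": {
  "moves": [
    [[0,0,0,0,1],[0,0,0,0,1],[0,0,0,0,1],[0,0,0,0,1],[0,0,-3,0,1],[0,0,-9,0,1],[0,0,-15,0,1],[0,0,-15,0,1],[0,0,-15,0,1]]
  ]
}}

```text
clock: 10.12
position: [0.5863, -0.059, 0.188]
tool_rot: [-0.626, 0.78, 0.0, 0.0]
ft_force: [0.7, 0.5, -0.9]
finger_gap: 1.0
grasp_force: 0.0
```

```bash
python3 - <<'E'
from h import *
plan((.445,-.2745,.2))
f=grab('wrist'); save(f,'w5')
for p in [(.5838,-.0587,.062)]: print(proj(f,p))
E
```

```text
now [ 0.5863 -0.059   0.188 ] yaw 167.5 shift [24.11  9.11 -1.21] turn 0.0 j6 -0.38 t 10.125 F [ 0.7  0.5 -0.9] gap 1.000 g 0.0
(np.float64(283.2497425378968), np.float64(192.37778932441898))
```

View pics/w5.png

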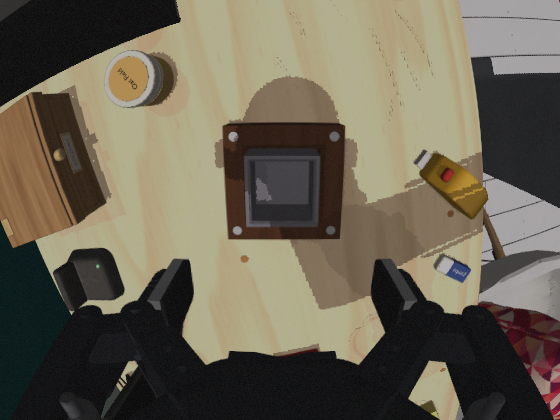

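The cup sits centred in the holder: rim roughly (245–321, 157–226), screws at (233,136), (335,136), (330,231) and (238,231).

```bash
python3 - <<'E'
from h import *
f=grab('wrist'); H=hsv(f); s,v=H[...,1],H[...,2]
P=[]
for (u,w) in [(233,136),(335,136),(330,231),(238,231)]:
    a=(s[w-6:w+7,u-6:u+7]<80)&(v[w-6:w+7,u-6:u+7]>70); y,x=np.nonzero(a); P.append(onz(f,u-6+x.mean(),w-6+y.mean(),.037)[:2]*1000)
P=np.array(P); print('holder',P.mean(0).round(1))
m,c=blob(f,win(s<50,240,327,142,229),283,153); print(cv2.boundingRect(c))
o=env.get_obs(); R=Ro.from_quat(o['tool_rot']).as_matrix(); p0=o['position']
def tool(u,w): return (R.T@(onz(f,u,w,.062)-p0))[:2]*1000
m=cv2.morphologyEx(m,cv2.MORPH_CLOSE,np.ones((5,5)))
L=[];Q=[];B=[]
for y in range(170,218,2):
    x=np.nonzero(m[y])[0]; L.append(tool(x[0]-.5,y)); Q.append(tool(x[-1]+.5,y))
for x in range(254,312,2): B.append(tool(x,np.nonzero(m[:,x])[0][-1]+.5))
L,Q,B=map(np.array,(L,Q,B)); l,q,b=np.median(L[:,1]),np.median(Q[:,1]),np.median(B[:,0]); print(l,q,b)
w=R@np.array([b+32,(l+q)/2,0])+p0*1000; print('cup',w[:2].round(1))
for n,a,k in (('L',L,0),('R',Q,0),('B',B,1)): print(n,np.degrees(np.arctan(np.polyfit(a[:,k],a[:,1-k],1)[0])).round(1))
E
```

```text
holder [583.5 -58.8]
(243, 149, 77, 79)
-32.13315208348607 32.31465498410138 -32.079289986480426
cup [585.6 -59. ]
L -0.3
R 0.0
B -0.0
```

Call:
{"api": "send_rows", "payload": {
  "moves": [
    [[0,0,-5,0,1],[18.4,7.3,-5,9,1],[18.4,7.3,-4,18.5,1],[18.4,7.3,-3,18.5,1],[18.4,7.3,-3,18.5,1],[18.4,7.3,-3,18.5,1],[18.4,7.3,-3,18.5,1]]
  ]
}}

```text
clock: 11.1
position: [0.4761, -0.2221, 0.218]
tool_rot: [-0.493, 0.87, 0.0, -0.0]
ft_force: [0.9, -0.9, 0.5]
finger_gap: 0.997
grasp_force: 0.0
```

```bash
python3 - <<'E'
from h import *
plan((.4445,-.2745,.15),149)
f=grab('wrist'); save(f,'w6'); print(proj(f,(.4445,-.2745,.112)),proj(f,(.4445,-.2745,0)))
E
```

```text
now [ 0.4761 -0.2221  0.218 ] yaw 149.0 shift [6.11 0.01 6.8 ] turn 0.0 j6 -0.40 t 11.1 F [ 0.9 -0.9  0.5] gap 0.997 g 0.0
(np.float64(280.4153799426619), np.float64(123.43930076290023)) (np.float64(280.8639938894651), np.float64(116.38485295210013))
```

View pics/w6.png

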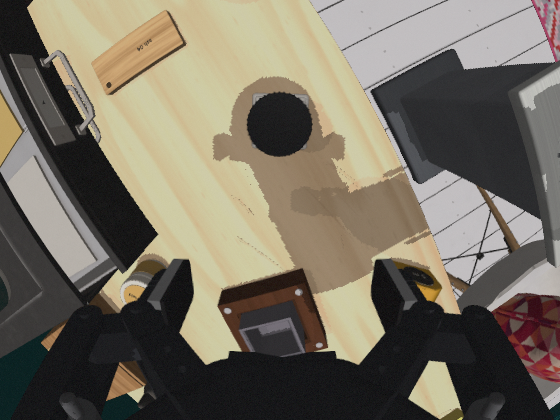

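Wrist view: cap at (279,124). The jar's edge behind it runs (253,94)–(306,94), level with the image, so the tool is aligned with the jar.

```bash
python3 - <<'E'
from h import *
f=grab('wrist'); H=hsv(f); s,v=H[...,1],H[...,2]
m,c=blob(f,win(v<50,235,325,85,165),279,124); g=ground(f,c,.112)*1000; print(cv2.boundingRect(c),cv2.minEnclosingCircle(g),cv2.fitEllipse(g))
o=env.get_obs(); R=Ro.from_quat(o['tool_rot']).as_matrix(); p0=o['position']
print(s[86:104,262],v[86:104,262])
m,c=blob(f,win((s<50)&(v>50),240,320,85,125),262,97); print(cv2.boundingRect(c))
for z in (0,.072):
  a=np.array([(R.T@(onz(f,x,np.nonzero(m[:,x])[0][0]-.5,z)-p0))[:2]*1000 for x in range(257,303,2)])
  print(z,np.degrees(np.arctan(np.polyfit(a[:,1],a[:,0],1)[0])),np.median(a[:,0]))
E
```

```text
(247, 92, 65, 64) ((445.698974609375, -274.7214660644531), 24.816791534423828) ((445.6512145996094, -274.5301513671875), (48.22747039794922, 48.54011917114258), 29.360937118530273)
[82 82 80 84 83 82 70 26 17 16 15 13 25 43 43 18  9 17] [149 149 149 149 147 149 135 139 151 155 132  77  31  30  30  29  29  30]
(252, 93, 17, 14)Traceback (most recent call last):
  File "<stdin>", line 8, in <module>
IndexError: index 0 is out of bounds for axis 0 with size 0
```

```bash
python3 - <<'E'
from h import *
f=grab('wrist'); H=hsv(f); s,v=H[...,1],H[...,2]
o=env.get_obs(); R=Ro.from_quat(o['tool_rot']).as_matrix(); p0=o['position']
xs=[*range(254,268),*range(292,304)]
T=[np.nonzero((s[85:110,x]<50))[0][0]+85 for x in xs]; print(T)
for z in (0,.072):
  a=np.array([(R.T@(onz(f,x,t-.5,z)-p0))[:2]*1000 for x,t in zip(xs,T)])
  print(z,np.degrees(np.arctan(np.polyfit(a[:,1],a[:,0],1)[0])),np.median(a[:,0]))
plan((.4457,-.2746,.0755))
E
```

```text
[np.int64(93), np.int64(93), np.int64(93), np.int64(93), np.int64(93), np.int64(93), np.int64(93), np.int64(93), np.int64(93), np.int64(93), np.int64(93), np.int64(93), np.int64(93), np.int64(93), np.int64(94), np.int64(94), np.int64(94), np.int64(94), np.int64(94), np.int64(94), np.int64(94), np.int64(94), np.int64(94), np.int64(94), np.int64(94), np.int64(94)]
0 -1.6189104173780668 87.65406719743196
0.072 -1.6189104173780493 85.82687517660474
now [ 0.4761 -0.222   0.2182] yaw 149.1 shift [ 6.07 -0.09 14.27] turn 0.0 j6 -0.40 t 11.25 F [-1.1  0.8 -0.2] gap 1.002 g 0.0
```

Call:
{"api": "send_rows", "payload": {
  "moves": [
    [[6.1,-0.1,3,0,1],[6.1,-0.1,6,0,1],[6.1,-0.1,9,0,1],[6.1,-0.1,12,0,1],[6.1,-0.1,14,0,1],[6.1,-0.1,14.2,0,1],[6.1,-0.1,14.2,0,1],[6.1,-0.1,14.2,0,0.3],[6.1,-0.1,14.2,0,0.3],[6.1,-0.1,14.2,0,0.3],[6.1,-0.1,14.2,0,0.3]]
  ],
  "squeeze": 60
}}

```text
clock: 12.62
position: [0.4457, -0.2762, 0.0773]
tool_rot: [-0.492, 0.87, -0.001, 0.001]
ft_force: [1.4, -0.5, 4.4]
finger_gap: 0.569
grasp_force: 61.8
```

Call:
{"api": "send_rows", "payload": {
  "moves": [
    [[0,0,-3,0,0.3],[0,0,-8,0,0.3],[0,0,-12,-5,0.3],[0,0,-12,-13,0.3],[0,0,-12,-20,0.3],[0,0,-12,-20,0.3],[0,0,-12,-20,0.3]]
  ]
}}

```text
clock: 13.5
position: [0.4441, -0.2754, 0.1953]
tool_rot: [-0.635, 0.773, 0.001, -0.0]
ft_force: [0.1, 0.3, -3.7]
finger_gap: 0.569
grasp_force: 63.7
```

```bash
python3 - <<'E'
from h import *
plan((.586,-.059,.18),167.5)
E
```

```text
now [ 0.4441 -0.2754  0.1953] yaw 168.8 shift [-23.98  -9.73   1.53] turn 1.3 j6 0.06 t 13.5 F [ 0.1  0.3 -3.7] gap 0.569 g 63.7
```

Call:
{"api": "send_rows", "payload": {
  "moves": [
    [[-6,-2.4,0,0,0.3],[-12,-4.9,0,0,0.3],[-18,-7.3,0,0,0.3],[-22,-9,0,0,0.3],[-23.9,-9.7,0,0,0.3],[-23.9,-9.7,0,0,0.3],[-23.9,-9.7,0,0,0.3],[-23.9,-9.7,2,0,0.3],[-23.9,-9.7,2,0,0.3],[-23.9,-9.7,2,0,0.3]]
  ]
}}

```text
clock: 14.75
position: [0.5857, -0.0606, 0.1771]
tool_rot: [-0.635, 0.772, -0.0, 0.0]
ft_force: [-0.6, 0.6, -3.9]
finger_gap: 0.572
grasp_force: 63.8
```

```bash
python3 - <<'E'
from h import *
plan((.586,-.059,.1393),167.5)
f=grab('wrist'); save(f,'w7')
E
```

```text
now [ 0.5857 -0.0606  0.1771] yaw 168.9 shift [-0.16  0.    3.78] turn 1.4 j6 -0.36 t 14.75 F [-0.6  0.6 -3.9] gap 0.572 g 63.8
```

View pics/w7.png

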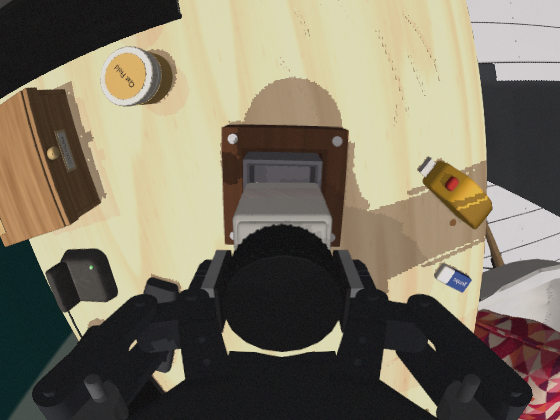

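Wrist view: jar over the cup. Its near lower edge is at row ~184 (columns ~243–324), shoulder edge ~212, cap centre ~(282,300). It's square to the cup behind it; the offset along tool x comes next.

```bash
python3 - <<'E'
from h import *
f=grab('wrist'); g=cv2.cvtColor(f['color'],cv2.COLOR_RGB2GRAY).astype(int)
o=env.get_obs(); R=Ro.from_quat(o['tool_rot']).as_matrix(); p0=o['position']
def tool(u,v,z): return (R.T@(onz(f,u,v,z)-p0)*1000).round(1)[:2]
for x in (260,283,305): print(x,g[178:222,x].tolist())
b=p0[2]-.077
for v in (183,186): print(v,tool(283,v,b),tool(283,v,b+.004))
for v in (208,211,214): print(v,tool(283,v,b+.072))
print('sides',g[216,225:245].tolist(),g[216,318:340].tolist(),tool(234,216,b+.07),tool(331,216,b+.07))
for v in (225,350): print('cap',tool(283,v,p0[2]+.035))
E
```

```text
260 [77, 79, 79, 80, 83, 100, 101, 102, 102, 102, 99, 101, 98, 99, 99, 97, 97, 97, 104, 107, 104, 103, 105, 102, 105, 105, 104, 103, 102, 105, 103, 104, 104, 105, 104, 106, 121, 137, 151, 158, 161, 163, 166, 122]
283 [86, 79, 78, 79, 85, 101, 101, 102, 101, 103, 95, 96, 97, 99, 97, 101, 103, 104, 102, 104, 103, 102, 103, 102, 103, 103, 105, 103, 104, 104, 105, 105, 102, 103, 104, 106, 119, 136, 152, 158, 163, 163, 155, 114]
305 [82, 78, 78, 79, 84, 100, 101, 102, 100, 101, 97, 95, 95, 97, 98, 97, 103, 102, 102, 105, 102, 104, 102, 103, 103, 102, 103, 102, 101, 104, 103, 104, 104, 103, 103, 105, 121, 135, 151, 157, 161, 163, 167, 120]
183 [21.5  2.1] [22.6  2.1]
186 [19.4  2.1] [20.4  2.1]
208 [27.7  1.9]
211 [26.2  1.9]
214 [24.7  1.9]
sides [64, 64, 64, 63, 65, 65, 65, 63, 90, 127, 140, 146, 152, 153, 153, 153, 152, 154, 152, 151] [152, 153, 154, 153, 154, 155, 153, 154, 154, 152, 146, 139, 120, 79, 43, 43, 42, 41, 42, 43, 41, 40] [ 22.8 -22.3] [22.9 25.6]
cap [35.   1.8]
cap [-25.4   1.9]
```

Call:
{"api": "send_rows", "payload": {
  "moves": [
    [[-0.1,-0.06,2,1,0.3],[-0.1,-0.06,3.4,1,0.3],[-0.1,-0.06,3.7,1,0.3],[-0.1,-0.06,4.1,1,0.3],[-0.1,-0.06,4.5,1,0.3],[-0.1,-0.06,4.9,1,0.3],[-0.1,-0.06,5.2,1,0.3]]
  ]
}}

```text
clock: 15.72
position: [0.5863, -0.0589, 0.124]
tool_rot: [-0.629, 0.777, 0.0, -0.0]
ft_force: [-0.5, -0.1, -3.5]
finger_gap: 0.574
grasp_force: 63.9
```

Call:
{"api": "send_rows", "payload": {
  "moves": [
    [[0,0,0.6,0,0.3],[0,0,1.2,0,0.3],[0,0,1.8,0,0.3],[0,0,2.4,0,0.3],[0,0,2.9,0,0.3],[0,0,3.2,0,0.3],[0,0,3.3,0,0.3],[0,0,3.3,0,0.3]]
  ]
}}

```text
clock: 16.73
position: [0.5864, -0.0588, 0.0912]
tool_rot: [-0.629, 0.777, 0.0, -0.0]
ft_force: [-0.1, -1.5, -4.6]
finger_gap: 0.574
grasp_force: 63.9
```

Call:
{"api": "send_rows", "payload": {
  "moves": [
    [[0,0,0.1,0,0.3],[0,0,0.2,0,0.3],[0,0,0.3,0,0.3],[0,0,0.3,0,0.3]]
  ]
}}

```text
clock: 17.23
position: [0.587, -0.059, 0.0893]
tool_rot: [-0.629, 0.777, -0.001, 0.001]
ft_force: [-1.5, -0.8, 3.5]
finger_gap: 0.573
grasp_force: 64.5
```

Call:
{"api": "send_rows", "payload": {
  "moves": [
    [[0,0,-0.1,0,1],[0,0,-0.1,0,1],[0,0,-0.1,0,1],[0,0,-0.1,0,0.3],[0,0,-0.1,0,0.3],[0,0,-0.1,0,0.3],[0,0,-0.1,0,0.3],[0,0,-0.1,0,0.3]]
  ],
  "squeeze": 100
}}

```text
clock: 18.23
position: [0.5869, -0.0589, 0.0898]
tool_rot: [-0.629, 0.777, -0.0, 0.0]
ft_force: [0.9, -0.1, 2.7]
finger_gap: 0.557
grasp_force: 102.5
```

Call:
{"api": "send_rows", "payload": {
  "moves": [
    [[0,0,0,-5,0.3],[0,0,0,-10,0.3],[0,0,0,-16,0.3],[0,0,0,-22,0.3],[0,0,0,-28,0.3],[0,0,-0.1,-34,0.3],[0,0,-0.1,-40,0.3],[0,0,-0.1,-46,0.3],[0,0,-0.1,-52,0.3],[0,0,-0.1,-58,0.3],[0,0,-0.1,-58,0.3]]
  ]
}}

```text
clock: 19.6
position: [0.587, -0.0589, 0.0909]
tool_rot: [0.927, -0.375, 0.001, -0.0]
ft_force: [2.1, 0.3, 3.1]
finger_gap: 0.564
grasp_force: 103.2
```

```bash
python3 - <<'E'
from h import *
plan((.586,-.059,.0893),None); print(env.get_obs()['wrist_torque'])
E
```

```text
now [ 0.587  -0.0589  0.0909] yaw -134.1 shift [-0.07  0.08  0.16] turn 0.0 j6 0.64 t 19.6 F [2.1 0.3 3.1] gap 0.564 g 103.2
[-0.13822317 -0.38234424  0.03540391]
```

Call:
{"api": "send_rows", "payload": {
  "moves": [
    [[0,0,0,-6,0.3],[0,0,0,-12,0.3],[0,0,-0.1,-18,0.3],[0,0,-0.1,-24,0.3],[0,0,-0.1,-30,0.3],[0,0,-0.1,-36,0.3]]
  ]
}}

```text
clock: 20.35
position: [0.5873, -0.0588, 0.092]
tool_rot: [0.998, -0.07, 0.001, -0.0]
ft_force: [0.8, 0.8, 4.2]
finger_gap: 0.562
grasp_force: 103.2
```

```bash
python3 - <<'E'
from h import *
plan((.586,-.059,.0893),None); print(env.get_obs()['wrist_torque'])
E
```

```text
now [ 0.5873 -0.0588  0.092 ] yaw -98.0 shift [-0.13  0.04  0.27] turn 0.0 j6 1.27 t 20.35 F [0.8 0.8 4.2] gap 0.562 g 103.2
[ 0.17648849 -0.45766363 -0.08599804]
```

Call:
{"api": "send_rows", "payload": {
  "moves": [
    [[0,0,0,-6,0.3],[0,0,0,-12,0.3],[0,0,0,-18,0.3],[0,0,0,-24,0.3],[0,0,0,-24,0.3],[0,0,0,-24,0.3]]
  ]
}}

```text
clock: 21.1
position: [0.5873, -0.0585, 0.092]
tool_rot: [0.991, 0.137, 0.001, -0.0]
ft_force: [1.5, 1.3, 5.3]
finger_gap: 0.563
grasp_force: 103.3
```

```bash
python3 - <<'E'
from h import *
plan((.586,-.059,.0893),None); print(env.get_obs()['wrist_torque'])
E
```

```text
now [ 0.5873 -0.0585  0.092 ] yaw -74.2 shift [-0.14  0.01  0.27] turn 0.0 j6 1.68 t 21.1 F [1.5 1.3 5.3] gap 0.563 g 103.3
[ 0.56133778 -0.68872043  0.01099654]
```

Call:
{"api": "send_rows", "payload": {
  "moves": [
    [[0,0,-0.2,0,0.3],[0,0,-0.4,0,0.3],[0,0,-0.6,0,0.3],[0,0,-0.8,0,0.3],[0,0,-0.8,0,0.3]]
  ]
}}

```text
clock: 21.72
position: [0.5865, -0.0588, 0.0994]
tool_rot: [0.99, 0.139, 0.0, -0.0]
ft_force: [0.8, 0.3, -1.0]
finger_gap: 0.561
grasp_force: 102.9
```

```bash
python3 - <<'E'
from h import *
for i in range(4): grab('wrist'); print(np.round(env.get_obs()['ft_force'],2))
E
```

```text
[ 0.11  0.25 -1.  ]
[ 0.91  0.21 -0.81]
[ 0.96  0.58 -1.3 ]
[ 0.76  1.45 -0.92]
```

Call:
{"api": "send_rows", "payload": {
  "moves": [
    [[0,0,-0.6,0,0.3],[0,0,-1.2,0,0.3],[0,0,-1.8,0,0.3],[0,0,-2.4,0,0.3],[0,0,-2.9,0,0.3],[0,0,-3.1,0,0.3],[0,0,-3.1,0,0.3],[0,0,-3.1,0,0.3]]
  ]
}}

```text
clock: 22.92
position: [0.5863, -0.0588, 0.13]
tool_rot: [0.99, 0.139, -0.0, -0.0]
ft_force: [-0.1, 0.5, -0.9]
finger_gap: 0.564
grasp_force: 102.9
```

```bash
python3 - <<'E'
from h import *
plan((.586,-.059,.13),None)
f=grab('scene'); H=hsv(f); s,v=H[...,1],H[...,2]
u,w=map(int,proj(f,(.587,-.059,.1))); print(u,w)
for z in (.062,.084,.116,.13,.162): print(z,np.round(proj(f,(.587,-.059,z)),1))
print([(y,*H[y,u]) for y in range(w-25,w+25)])
E
```

```text
now [ 0.5863 -0.0588  0.13  ] yaw -74.0 shift [-0.03  0.01  0.  ] turn 0.0 j6 1.68 t 22.925 F [-0.1  0.5 -0.9] gap 0.564 g 102.9
284 194
0.062 [284.5 203.3]
0.084 [284.5 198.3]
0.116 [284.5 190.8]
0.13 [284.5 187.5]
0.162 [284.5 179.7]
[(169, np.int64(0), np.int64(8), np.int64(31)), (170, np.int64(100), np.int64(26), np.int64(30)), (171, np.int64(21), np.int64(39), np.int64(66)), (172, np.int64(21), np.int64(48), np.int64(90)), (173, np.int64(19), np.int64(42), np.int64(67)), (174, np.int64(111), np.int64(48), np.int64(37)), (175, np.int64(113), np.int64(27), np.int64(38)), (176, np.int64(128), np.int64(28), np.int64(37)), (177, np.int64(102), np.int64(34), np.int64(38)), (178, np.int64(113), np.int64(31), np.int64(33)), (179, np.int64(120), np.int64(38), np.int64(34)), (180, np.int64(113), np.int64(28), np.int64(36)), (181, np.int64(114), np.int64(28), np.int64(46)), (182, np.int64(113), np.int64(12), np.int64(82)), (183, np.int64(120), np.int64(7), np.int64(108)), (184, np.int64(105), np.int64(5), np.int64(104)), (185, np.int64(75), np.int64(5), np.int64(106)), (186, np.int64(100),
[... 909 characters left out ...]
159)), (205, np.int64(30), np.int64(8), np.int64(134)), (206, np.int64(30), np.int64(7), np.int64(137)), (207, np.int64(20), np.int64(6), np.int64(139)), (208, np.int64(15), np.int64(7), np.int64(142)), (209, np.int64(12), np.int64(10), np.int64(134)), (210, np.int64(140), np.int64(8), np.int64(97)), (211, np.int64(113), np.int64(15), np.int64(67)), (212, np.int64(120), np.int64(14), np.int64(72)), (213, np.int64(129), np.int64(25), np.int64(72)), (214, np.int64(128), np.int64(14), np.int64(73)), (215, np.int64(116), np.int64(25), np.int64(72)), (216, np.int64(116), np.int64(23), np.int64(76)), (217, np.int64(173), np.int64(16), np.int64(64)), (218, np.int64(6), np.int64(123), np.int64(60))]
```

The load is now 0.9 N, which is the cap alone. The scene image shows the dark cap above the white jar, with the jar still in the cup. Handing in.

```bash
python3 -c "
from cell import env
print(env.close_job())"
```

```text
the job is handed in; nothing more can be done
None
```

The job is handed in, with no verdict returned: by my readings the cup and jar are fully home in the holder, and the gripper is holding the unscrewed cap about 15 mm above the mouth (robot clock 23 s of the 72 s allowed).

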